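Lock the turntable, then hold the dusting stencil over the tart

ROBOT

A 6-joint arm with a two-finger parallel gripper is mounted at the origin on a cart in front of the work surface, level with it; the furniture and walls round the work are solid. World frame = base frame: x ahead of the robot, y to its left, z up, the work surface at z = 0. Lengths are in mm, angles in rad, forces in N, time in s.
With the tool pointing down it reaches from about 325 to 775 mm from the base axis. Payload 5.5 kg.
Tool frame: the origin (TCP) lies on the front face of the gripper's body, between the roots of the fingers; the fingertips stand 73 mm ahead of it and the grasp point (between the pads) lies 54 mm ahead of it; z points along the fingers, y is the line along which they close (so a half turn about z gives the same grasp; the last joint's range is limited). The gripper opens to 85 mm and grips with 20 to 120 N. Pads are 22 mm wide; open, the fingers measure 114 mm over their backs; the gripper's body (76 mm by 85 mm) begins 54 mm behind the grasp point. The pads swing forward as they close: fully open they stand 13 mm farther back than shut.
Start: joints at [1.18, 0.091, 1.231, -0, 1.82, -0.057], TCP at [196.586, 566.896, 303.875] pointing down, gripper open.
Joint ranges: [-2.87, 2.87], [-0.86, 2.18], [0.17, 2.46], [-1.51, 4.65], [0.06, 2.69], [-2.65, 2.65]. Speed limits (rad/s): [2.57, 2.57, 3.01, 3.14, 3.14, 3.14].

INTERFACE

Orientations are given as a unit quaternion [w, x, y, z].
In Python, from cell import * gives the robot as it stands. The module is installed in compiled form; this text tells all that it offers.
- The arm moves only by the tool step_arm, never from a script. Its argument "increments" is one flat list of numbers, 4 for each row, row after row: the shift along the tool's x, y, z in mm, then the turn about the tool's z in degrees. A call has 1 to 20 rows; each row is the pose to reach, as a shift and turn from the pose commanded when the call began, along the tool's axes at that moment; what a row does not reach only later rows make up. A row lasts 1/10 s, in which the tool goes at most 50 mm and 8.59 degrees, less where a joint would pass 70% of its speed; a pose out of reach is approached as far as the arm can. A call with a gripper value outside its range is refused whole. "grip" is the opening, from -1 (shut) to 1 (fully open), so that 0 is half open, set as the call begins (left out, the last holds). The fingers move at their own pace and stop on an object; the grip force is fixed at half the most. Time passes only in rows, so rows that repeat a pose let the fingers close. It gives the time, the measured TCP pose, the force, the opening and the grip force at its end, in the units of the state.
- get_state(): the state, without advancing time (a new reading comes with each control period).
- capture(name): name is "scene" or "top"; returns a dict with "pixels" (400x640x3 uint8, blue, green, red), "fx", "fy", "cx", "cy" (pixels), "dist_coeffs" ([k1, k2, p1, p2, k3] as OpenCV has them; the pictures are not rectified), "rvec" (rotation vector, rad) and "tvec" (3), from world to camera coordinates, as OpenCV has them. Camera axes: x right, y down, z forward; pixel columns grow to the right and rows downward; lengths in mm; the calibration is good to about 2 mm. A picture is of the moment at which its call begins. There is no depth.
- sign_off(): hands the job in; it is judged then, once.
Trained networks look in a picture, given as the dict that the camera call returned (one of the last four; its "shot" number tells which), for a name from the list of things; names that differ only in an ending like _2 or _b are one class to them, and where a whole thing is asked for, a point or a joint stands for the part that bears it (a point fixed in the world has none). Each returns a list of dicts, best first, with "confidence" (0 to 1); they miss things now and then, are a little off and sometimes report something else, mostly with a low value. They report only what shows in the picture. A call takes as long as a camera call.
- find_in(target, picture): "uv" ([column, row] in pixels, amid what is visible of it).
The state is a dict: "time_s": time; "q": joint angles; "joint_velocities": joint speeds; "tau": joint torques, N m; "tool_pos": TCP position; "ee_rot": TCP orientation; "force": force on the tool from outside, world axes, zero at the start; "ft_torque": the same for the moment, N m; "gripper_width": opening from 0.0 (shut) to 1.0 (fully open); "grip_force": force on a finger pad.
Only numpy, scipy, OpenCV 4.12 (cv2) and the standard library are available. Lean on these libraries where they do the work, as an engineer would, in place of code of your own. Each camera call takes 0.05 s, during which the arm holds its last target. There are 200 camera calls.

TASK

Lock the decorating turntable: take the red-headed pin from its parking hole, push it down through the fork and the disc's lug until its head seats fully, and let go of it. Then lift the blue stencil with the black grip over the row of bottles without touching them, and hold its openings centred over the tart, square with the tin and level, about 1 cm above the rim, so that it can be dusted; the stencil must never touch the tart, and neither tart nor turntable may be shifted. Finish while holding the stencil still there, right side up: do not put it down or let it go.

Things in the scene. Friction and masses are not known exactly. Their poses are not given: they have to be found in the camera images.
- stand: Foot of a lockable cake-decorating turntable: grey casting, fixed, its place and yaw vary. Origin on the worktop under the disc's axis, z up. Along its +y runs an arm (40 mm wide, 16 mm high, to 224 mm from the axis) that carries first a fork, then a parking boss for the pin, both with tops 68 mm above the worktop.
- fork_mouth (a point): Centre of the countersunk 12 mm hole in the top of the fork (40 x 40 mm face), 142 mm from the disc's axis along the stand's +y, 68 mm above the worktop. Upper jaw 10 mm thick, then a 16 mm gap with the disc's 8 mm lug, then the lower jaw, 12 mm thick, 30 mm above the worktop. The holes are in line and go straight down through all three. Nothing of the fork stands higher.
- park_mouth (a point): Centre of the 12 mm hole in the top of the parking boss (34 x 34 mm), 206 mm from the disc's axis along the stand's +y, 68 mm above the worktop. The pin starts here.
- turntable (a joint): Angle of the aluminium disc (240 mm across, top 56 mm above the worktop) on its foot, rad, counter-clockwise from above; 0: the steel lug on its rim lies with its 12.5 mm hole in line with the fork's holes. It turns lightly until the pin is in.
- lock_pin: Headed steel lock pin with red knob, loose, standing upright in the parking hole at the start, 60 g. Origin on its axis at the underside of the flange (the face that seats), z up. Below: shank 10 mm diameter, 40 mm long, chamfered foot. Above: flange 26 mm diameter, 4 mm thick, then the knob, 20 mm diameter, from 4 to 34 mm.
- tart: Chocolate tart in its fluted rectangular tin, 90 mm (x) by 170 mm (y), 25 mm high, loose on the disc, about 0.55 kg. Origin under its centre, z up. Its centre may lie some mm off the disc's axis and its yaw differs from the stand's.
- tart_top (a point): Centre of the tart at the height of its rim (25 mm above the tart's origin, 81 mm above the worktop).
- stencil: Blue plastic dusting stencil, flat on the worktop at the start, about 0.12 kg. Origin on its underside at the centre of the openings (70 x 155 mm herringbone, to lie over the tart), z up. Sheet 3 mm thick, x from -75 to +58 mm, y from -100 to +100 mm. On the -x edge stands a black grip: centre x = -66 mm, 14 mm thick along x, 90 mm long along y, from 3 to 55 mm above the underside.
- squeeze_mayo: White squeeze bottle, 60 mm across, 200 mm high; loose bystander in the row between stencil and turntable. Origin under its centre.
- squeeze_chilli: Red squeeze bottle, 60 mm across, 200 mm high; loose bystander in the row between stencil and turntable. Origin under its centre.
- squeeze_mustard: Yellow squeeze bottle, 60 mm across, 200 mm high; loose bystander in the row between stencil and turntable. Origin under its centre.
- salt_shaker: Steel dredger (sugar shaker), 68 mm across, 103 mm high; loose bystander in the row between stencil and turntable. Origin under its centre.

How it is judged (in metres and radians):
On the way, in this order (a step that is already met when the one before it is completed fails the run):
1. the pin is through fork and lug with its head seated, and let go (horizontal distance between lock_pin and fork_mouth below 0.003 m and z of lock_pin in the frame of fork_mouth between -0.003 and 0.002 m and angle between lock_pin's own z axis and vertical below 0.06 rad and contact force between the fingers and lock_pin below 0.05 N), for 0.2 s.
2. the stencil is lifted off the worktop by the gripper (height (world z) of stencil above 0.05 m and contact force between the fingers and stencil above 1 N), for 0.1 s.
3. the stencil is carried over the row of bottles (world y of stencil between -0.21 and -0.05 m and height (world z) of stencil above 0.15 m and contact force between the fingers and stencil above 1 N), for 0.05 s.
At the end, for the whole second after the job is handed in: Stencil held still 4-18 mm above the tart rim, centred within 8 mm, square within 0.09 rad, level within 0.07 rad, resting on nothing; pin in the fork, upright, head seated within 2 mm; turntable within 0.03 rad of its locked position (z of stencil in the frame of tart_top between 0.004 and 0.018 m and horizontal distance between stencil and tart_top below 0.008 m and angle between the y axis of stencil and the y axis of tart, either way round below 0.09 rad and angle between stencil's own z axis and vertical below 0.07 rad and linear speed of stencil below 0.01 m/s and contact force between the fingers and stencil above 1 N and contact force between stencil and tart below 0.05 N and contact force between stencil and stand below 0.05 N and contact force between stencil and lock_pin below 0.05 N and horizontal distance between lock_pin and fork_mouth below 0.003 m and z of lock_pin in the frame of fork_mouth between -0.003 and 0.002 m and angle between lock_pin's own z axis and vertical below 0.06 rad and value of joint turntable between -0.03 and 0.03 rad); the arm keeps its last pose, push and grip.
It fails at once if the stencil touches a bottle or the dredger (contact force between stencil and squeeze_mayo above 0.3 N or contact force between stencil and squeeze_chilli above 0.3 N or contact force between stencil and squeeze_mustard above 0.3 N or contact force between stencil and salt_shaker above 0.3 N).
It fails at once if a bottle or the dredger is shifted by more than 15 mm or tipped (distance of any of squeeze_mayo, squeeze_chilli, squeeze_mustard, salt_shaker from where it was at the start of the episode above 0.015 m or angle between any of squeeze_mayo, squeeze_chilli, squeeze_mustard, salt_shaker's own z axis and vertical above 0.2 rad).
It fails at once if the stencil touches the tart (contact force between stencil and tart above 0.3 N).
It fails at once if the tart is shifted by more than 10 mm (distance of tart from where it was at the start of the episode above 0.01 m).
It fails at once if the turntable is turned by more than 0.1 rad (value of joint turntable above 0.1 rad or value of joint turntable below -0.1 rad).
It also fails if it takes over 72 s, if anything falls off the work surface, if the arm or the gripper's body presses on something with over 40 N, if the wrist force passes 120 N, or if a joint passes its speed limit or range.

## Working session

There is one attempt and no reset: what is moved stays moved. The work goes in short steps, Python scripts to look and compute and a tool call to move; the robot and the scene stay as the last step left them, time stands still between calls to the robot, and variables do not carry over. Pictures are saved under pics/ and viewed, at most 13 in all, crops included, and the job is handed in when it is done.

Besides the shell and the picture viewer there is one more tool, called after "Call:" as name(argument=value, ...) on one line, values as JSON. step_arm: Moves the arm, as the interface text tells. Its arguments: {"type":"object","properties":{"increments":{"type":"array","items":{"type":"number"}},"grip":{"type":"number"}},"required":["increments"]}

```bash
mkdir -p pics; cat > h.py <<'E'
from cell import *
import numpy as np, cv2
def ray(p,uv):
    K=np.array([[p['fx'],0,p['cx']],[0,p['fy'],p['cy']],[0,0,1.]])
    n=cv2.undistortPoints(np.array([[uv]],float),K,np.array(p['dist_coeffs'],float))[0,0]
    R=cv2.Rodrigues(np.array(p['rvec'],float))[0]; t=np.array(p['tvec'],float).ravel()
    return -R.T@t, R.T@np.array([n[0],n[1],1])
def at(p,uv,z):
    c,d=ray(p,uv); return c+d*(z-c[2])/d[2]
def proj(p,X):
    K=np.array([[p['fx'],0,p['cx']],[0,p['fy'],p['cy']],[0,0,1.]])
    return cv2.projectPoints(np.array(X,float).reshape(-1,1,3),np.array(p['rvec'],float),np.array(p['tvec'],float),K,np.array(p['dist_coeffs'],float))[0].reshape(-1,2)
E
python3 - <<'E'
from h import *
Z=dict(fork_mouth=68,lock_pin=85,tart=81,tart_top=81,stencil=3,squeeze_mayo=100,squeeze_chilli=100,squeeze_mustard=100,salt_shaker=52,stand=30,park_mouth=68)
for n in ['scene','top']:
    p=capture(n); cv2.imwrite(f'pics/{n}0.png',p['pixels'])
    print(n,ray(p,(320,200))[0].round(), p['fx'])
    for k,z in Z.items():
        for r in find_in(k,p)[:2]: print(k,np.round(r['uv'],1),round(r['confidence'],2),at(p,r['uv'],z).round(1))
print(get_state())
E
```

```text
scene [ -44.  991. 1140.] 517.0562819032538
fork_mouth [262.3 249. ] 0.96 [581.9 221.9  68. ]
fork_mouth [353.6 181.3] 0.16 [ 479.5 -156.4   68. ]
tart [278.5 226.1] 0.84 [580.9 134.6  81. ]
tart [273.6 223.9] 0.48 [598.4 133.4  81. ]
tart_top [279.4 226.8] 0.96 [577.1 135.8  81. ]
stencil [378.  154.1] 0.83 [ 497.6 -402.5    3. ]
stencil [274.  222.1] 0.28 [648.8  62.8   3. ]
squeeze_mayo [303.6 167.8] 0.61 [ 635.7 -110.8  100. ]
squeeze_mayo [370.8 187. ] 0.39 [ 405.2 -121.5  100. ]
squeeze_chilli [352.  180.4] 0.89 [ 470.1 -123.8  100. ]
salt_shaker [366.9 188.8] 0.62 [ 433.5 -159.3   52. ]
stand [261.7 251.2] 0.69 [601.  202.6  30. ]
park_mouth [262.4 252. ] 0.75 [575.5 231.2  68. ]
top [ 337.   33. 1199.] 459.8315541665921
fork_mouth [251.3 219.3] 0.88 [487.8 132.8  68. ]
lock_pin [254.7 213.2] 0.71 [500.5 123.4  85. ]
lock_pin [174.6 188.2] 0.61 [560.9 319.2  85. ]
tart [255.  198.7] 0.65 [537.1 123.7  81. ]
tart_top [257.6 197.3] 0.57 [540.6 117.4  81. ]
stencil [451.7 221. ] 0.96 [ 494.2 -395.3    3. ]
squeeze_mayo [357.5 159.5] 0.74 [ 634.6 -128.6  100. ]
squeeze_mayo [249.5
[... 294 characters left out ...]
'time_s': 1.2, 'q': array([ 1.18030411e+00,  9.10659322e-02,  1.23072722e+00, -4.40751318e-05,
        1.81981105e+00, -5.66712510e-02]), 'joint_velocities': array([ 0.00071677,  0.00032885, -0.00064944, -0.00134835,  0.00109238,
       -0.00166182]), 'tau': array([-1.14662995e-03, -4.58474851e+01, -4.18089044e+01, -1.39181557e-04,
        1.04372921e-03, -2.72742221e-05]), 'tool_pos': array([196.58931496, 566.87926368, 303.88024092]), 'ee_rot': array([ 1.95466482e-05,  1.66141919e-01,  9.86101852e-01, -1.03630859e-05]), 'force': array([-0.94655175,  0.59185936, -0.14177201]), 'ft_torque': array([-0.0081776 , -0.00139455, -0.01897525]), 'grip_force': 0.0, 'gripper_width': 0.9996290487151063}
```

View pics/top0.png

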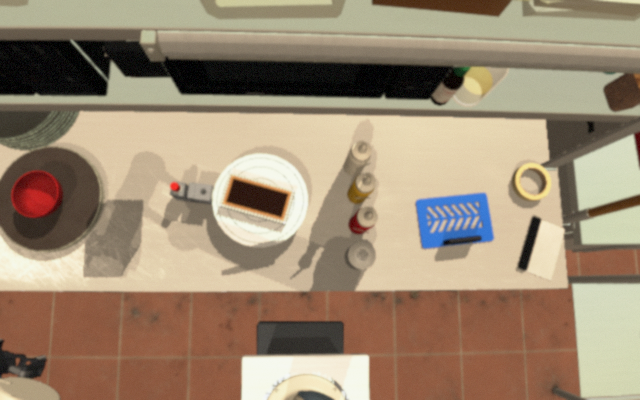

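View pics/scene0.png

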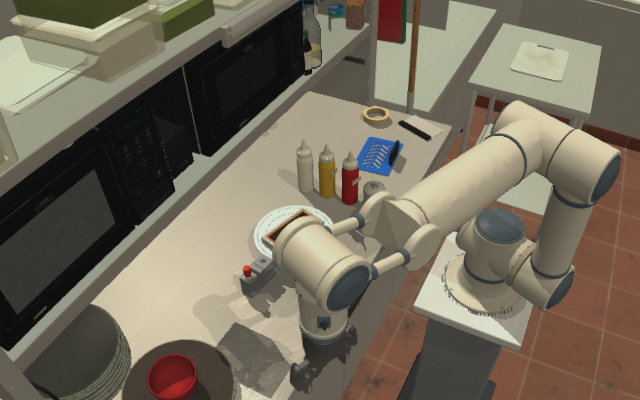

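The top view shows the pin at (176,187), fork ~(201,192), disc centre ~(260,199), tart ~(258,198), the bottle row at column ~360 and the stencil ~(455,221), with its grip at (462,240) on the robot side. In the scene view the arm hides the tart, while the pin shows at (248,270). Several network hits are wrong, such as fork_mouth at the disc's edge, so I'll segment by colour.

```bash
python3 - <<'E'
from h import *
p=capture('top'); s=capture('scene')
def blob(im,m,roi,mn=5):
    x0,y0,x1,y1=roi; k=np.zeros(m.shape,np.uint8); k[y0:y1,x0:x1]=m[y0:y1,x0:x1]
    n,l,st,c=cv2.connectedComponentsWithStats(k); i=1+np.argmax(st[1:,4]); return c[i],st[i],(l==i).astype(np.uint8)
def hsv(p): return cv2.split(cv2.cvtColor(p['pixels'],cv2.COLOR_BGR2HSV))
H,S,V=hsv(p)
red=(((H<8)|(H>172))&(S>150)&(V>80)).astype(np.uint8)
c,st,_=blob(p,red,(160,170,200,205)); print('pin top',c,st,at(p,c,97))
H2,S2,V2=hsv(s)
red2=(((H2<8)|(H2>172))&(S2>150)&(V2>80)).astype(np.uint8)
c2,st2,_=blob(s,red2,(230,255,270,290)); print('pin scene',c2,st2,at(s,c2,90))
# triangulate
a,d=ray(p,c);b,e=ray(s,c2)
d/=np.linalg.norm(d);e/=np.linalg.norm(e)
A=np.stack([d,-e],1);t=np.linalg.lstsq(A,b-a,rcond=None)[0]; print('tri',a+t[0]*d,b+t[1]*e)
blue=((H>95)&(H<125)&(S>120)&(V>70)).astype(np.uint8)
c,st,m=blob(p,blue,(400,180,510,260)); 
cn=max(cv2.findContours(m,0,2)[0],key=cv2.contourArea); box=cv2.boxPoints(cv2.minAreaRect(cn)); W=np.array([at(p,q,3) for q in box]); print('stencil corners px',box.round(1).tolist(),'\n',W.round(1),W.mean(0),[np.linalg.norm(W[i]-W[i-1]).round(1) for i in range(4)])
for nm,pp,roi in [('topzoom',p,(160,140,320,260)),('stzoom',p,(400,180,520,260))]:
    x0,y0,x1,y1=roi; f=800/(x1-x0) if nm=='topzoom' else 6
    cv2.imwrite(f'pics/{nm}.png',cv2.resize(pp['pixels'][y0:y1,x0:x1],None,fx=5,fy=5,interpolation=cv2.INTER_CUBIC))
E
```

```text
pin top [174.52727273 186.43636364] [171 183   8   8  55] [562.81960578 316.5302793   97.        ]
pin scene [247.01470588 271.13235294] [244 266   7  12  68] [562.41989585 322.81116539  90.        ]
tri [565.27762629 319.61588093  84.99040836] [565.30872742 319.62886957  85.00011102]
stencil corners px [[415.8999938964844, 200.10000610351562], [487.20001220703125, 192.0], [492.70001220703125, 239.89999389648438], [421.29998779296875, 248.0]] 
 [[ 550.3 -299.2    3. ]
 [ 574.4 -499.9    3. ]
 [ 443.2 -506.3    3. ]
 [ 421.9 -308.9    3. ]] [ 497.44821212 -403.58168451    3.        ] [np.float64(128.8), np.float64(202.1), np.float64(131.3), np.float64(198.6)]
```

View pics/topzoom.png

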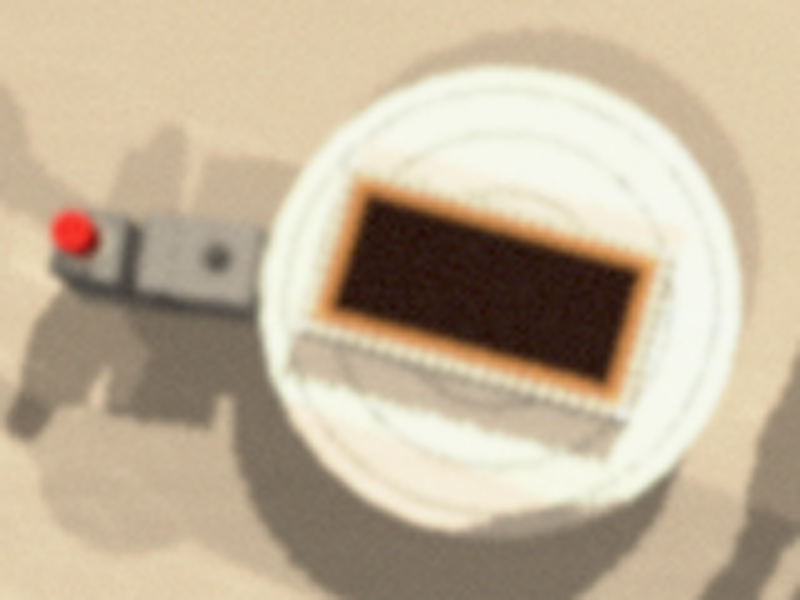

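View pics/stzoom.png

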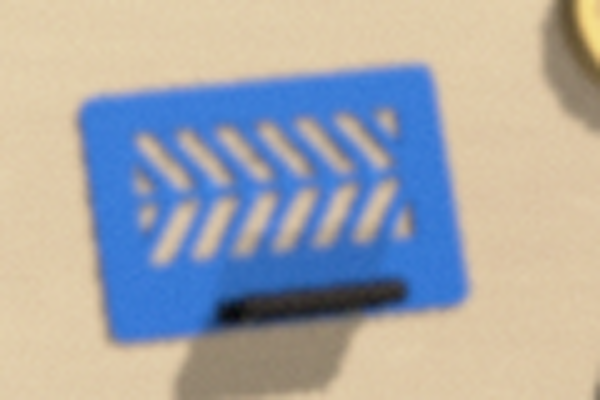

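```bash
python3 - <<'E'
from h import *
p=capture('top')
z=lambda u,v:(160+(u+.5)/5-.5,140+(v+.5)/5-.5)
pin=at(p,(174.53,186.44),100); fork=at(p,z(217,258),66)
H,S,V=cv2.split(cv2.cvtColor(p['pixels'],cv2.COLOR_BGR2HSV))
# tart: orange+dark blob
m=np.zeros(H.shape,np.uint8); sub=(slice(150,240),slice(215,305)); m[sub]=(((S>110)|(V<60))[sub])
m=cv2.morphologyEx(m,cv2.MORPH_OPEN,np.ones((3,3)))
cn=max(cv2.findContours(m,0,2)[0],key=cv2.contourArea); bx=cv2.boxPoints(cv2.minAreaRect(cn))
def rep(n,px,zz):
    W=np.array([at(p,q,zz) for q in px]); L=[np.linalg.norm(W[i]-W[i-1]).round(1) for i in range(4)]
    print(n,W.round(1).tolist(),'c',W.mean(0).round(1),L,[np.degrees(np.arctan2(*(W[i]-W[i-1])[1::-1])).round(1) for i in range(4)])
rep('tart auto',bx,81)
rep('tart hand',[z(*q) for q in [(362,178),(660,260),(620,401),(318,318)]],81)
rep('tart choc',[z(*q) for q in [(372,195),(642,268),(606,384),(337,308)]],80)
# disc: zoom extremes fit
pts=[(262,300),(741,300),(500,67),(330,145),(680,150),(400,90),(600,90),(285,400),(330,468),(400,517),(725,400),(665,480),(500,535)]
W=np.array([at(p,z(*q),56) for q in pts]); A=np.c_[2*W[:,:2],np.ones(len(W))]; sol=np.linalg.lstsq(A,(W[:,:2]**2).sum(1),rcond=None)[0]
r=np.sqrt(sol[2]+sol[:2]@sol[:2]); print('disc',sol[:2],r)
print('pin',pin,'fork',fork)
for n,q in (('pin',pin),('fork',fork)):
    d=q[:2]-sol[:2]; print(n,np.linalg.norm(d),np.degrees(np.arctan2(d[1],d[0])))
d=pin-fork; print('p-f',np.linalg.norm(d[:2]),np.degrees(np.arctan2(d[1],d[0])))
zs=lambda u,v:(400+(u+.5)/5-.5,180+(v+.5)/5-.5)
rep('sten',[zs(*q) for q in [(79,98),(432,63),(471,304),(112,345)]],3)
g=[at(p,zs(*q),55) for q in [(218,308),(407,290)]]; print('grip top ends mid-ish',g,np.linalg.norm(g[0]-g[1]))
E
```

```text
tart auto [[525.9, 201.6, 81.0], [596.2, 184.3, 81.0], [554.5, 36.7, 81.0], [484.7, 55.7, 81.0]] c [540.3 119.6  81. ] [np.float64(151.7), np.float64(72.4), np.float64(153.4), np.float64(72.4)] [np.float64(74.2), np.float64(-13.8), np.float64(-105.8), np.float64(164.8)]
tart hand [[595.6, 181.5, 81.0], [555.6, 34.2, 81.0], [485.2, 53.2, 81.0], [525.3, 200.8, 81.0]] c [540.4 117.4  81. ] [np.float64(72.9), np.float64(152.7), np.float64(72.9), np.float64(153.0)] [np.float64(-15.3), np.float64(-105.2), np.float64(164.9), np.float64(74.8)]
tart choc [[587.3, 176.5, 80.0], [551.7, 43.0, 80.0], [493.7, 60.1, 80.0], [530.5, 191.9, 80.0]] c [540.8 117.9  80. ] [np.float64(58.8), np.float64(138.2), np.float64(60.4), np.float64(136.8)] [np.float64(-15.1), np.float64(-104.9), np.float64(163.6), np.float64(74.4)]
disc [539.47898897 112.10420004] 119.74813376838698
pin [562.1967157  315.75251942 100.        ] fork [557.69359261 253.8374963   66.        ]
pin 204.91152503853567 83.63475935490183
fork 142.89891201188328 82.67687369318331
p-f 62.07856478301936 85.84016226279194
sten [[552.9, -298.0, 3.0], [573.9, -496.4, 3.0], [441.8, -509.4, 3.0], [420.4, -310.6, 3.0]] c [ 497.2 -403.6    3. ] [np.float64(133.1), np.float64(199.5), np.float64(132.7), np.float64(199.9)] [np.float64(5.4), np.float64(-84.0), np.float64(-174.4), np.float64(96.2)]
grip top ends mid-ish [array([ 435.43274311, -351.60695344,   55.        ]), array([ 444.55292724, -451.98247226,   55.        ])] 100.78900007370397
```

```bash
cat >> h.py <<'E'
from scipy.spatial.transform import Rotation as Ro
def goto(x,y,z,yang):
    "shift in tool axes and turn (deg) to put TCP there with tool y at world angle yang"
    s=get_state(); w=s['ee_rot']; R=Ro.from_quat([w[1],w[2],w[3],w[0]]).as_matrix()
    d=R.T@(np.array([x,y,z])-s['tool_pos']); a=np.degrees(np.arctan2(R[1,1],R[0,1]))
    t=(a-yang+180)%360-180
    print('t',round(s['time_s'],2),'pos',s['tool_pos'].round(1),'yang',round(a,2),'tilt',np.round(R[:2,2],4),'w',round(s['gripper_width'],3),'gf',round(s['grip_force'],1),'F',s['force'].round(1),'-> shift',d.round(2),'turn',round(t,2),'q6',s['q'][5].round(2))
E
python3 -c "
from h import *
goto(562.7,316.5,215,-6.6)"
```

```text
t 1.35 pos [196.6 566.9 303.9] yang 70.87 tilt [-0.  0.] w 1.0 gf 0.0 F [ 0.6 -0.9 -0.1] -> shift [-427.95 -116.62   88.88] turn 77.47 q6 -0.06
```

Call:
step_arm(increments=[-428,-116.6,89,77.5,-428,-116.6,89,77.5,-428,-116.6,89,77.5,-428,-116.6,89,77.5,-428,-116.6,89,77.5,-428,-116.6,89,77.5,-428,-116.6,89,77.5,-428,-116.6,89,77.5,-428,-116.6,89,77.5,-428,-116.6,89,77.5,-428,-116.6,89,77.5,-428,-116.6,89,77.5,-428,-116.6,89,77.5])

```text
time_s: 2.65
tool_pos: [561.9, 317.7, 215.8]
ee_rot: [-0.0, 0.746, 0.666, 0.001]
force: [-0.5, -0.2, -0.2]
gripper_width: 0.998
grip_force: 0.0
```

```bash
python3 - <<'E'
from h import *
goto(562.7,316.5,150,-6.6)
p=capture('top'); s=capture('scene')
x0,y0,x1,y1=190,220,310,310
cv2.imwrite('pics/s1.png',cv2.resize(s['pixels'][y0:y1,x0:x1],None,fx=6,fy=6,interpolation=cv2.INTER_CUBIC))
E
```

```text
t 2.65 pos [561.9 317.7 215.8] yang -6.48 tilt [0.0009 0.0009] w 0.998 gf 0.0 F [-0.5 -0.2 -0.2] -> shift [-1.19  0.9  65.77] turn 0.12 q6 0.57
```

View pics/s1.png

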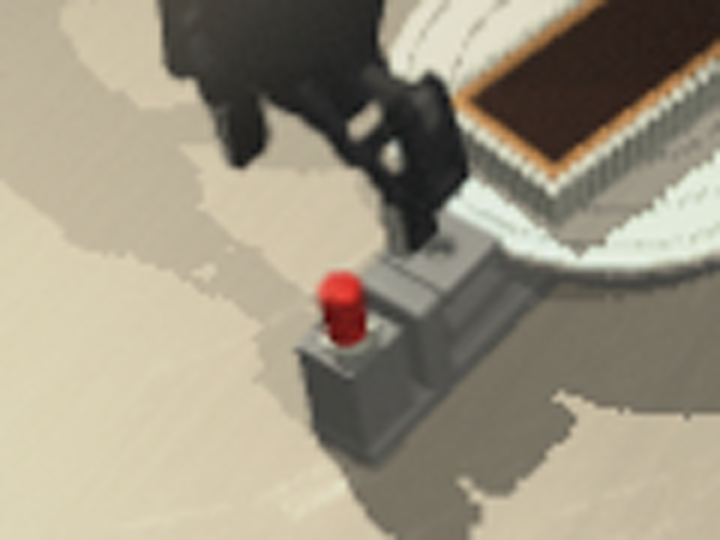

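The crop shows the open gripper above and behind the red pin (crop (343,310)), with the fingers on either side of the stand's line. The fork hole is visible at crop (440,245). I'll go straight down.

Call:
step_arm(increments=[0,0,30,0,0,0,50,0,0,0,60,0,0,0,65,0,0,0,65,0,0,0,65,0])

```text
time_s: 3.35
tool_pos: [563.1, 316.9, 151.4]
ee_rot: [0.0, 0.747, 0.665, 0.001]
force: [0.4, -0.4, 0.9]
gripper_width: 0.993
grip_force: 0.0
```

Call:
step_arm(increments=[0,0,0,0,0,0,0,0,0,0,0,0,0,0,0,0,0,0,0,0,0,0,0,0,0,0,0,0,0,0,0,0,0,0,0,0,0,0,0,0], grip=-1)

```text
time_s: 4.35
tool_pos: [562.9, 316.6, 150.2]
ee_rot: [0.0, 0.747, 0.665, 0.0]
force: [-0.9, 0.2, 3.0]
gripper_width: 0.21
grip_force: 58.9
```

```bash
python3 - <<'E'
from h import *
goto(562.7,316.5,150,-6.6)
s=get_state();print(s['force'],s['ft_torque'])
E
```

```text
t 4.35 pos [562.9 316.6 150.2] yang -6.63 tilt [0.0006 0.0003] w 0.21 gf 58.9 F [-0.9  0.2  3. ] -> shift [-0.08 -0.18  0.24] turn -0.03 q6 0.58
[-0.8987952   0.18513621  2.97381184] [-0.00287418  0.01240939 -0.02491781]
```

Call:
step_arm(increments=[0,0,-10,0,0,0,-30,0,0,0,-48,0,0,0,-50,0,0,0,-50,0,-15,0,-50,0,-35,0,-50,0,-55,0,-50,0,-64,0,-50,0,-64,0,-50,0,-64,0,-50,0,-64,0,-50,0])

```text
time_s: 5.55
tool_pos: [555.3, 253.5, 199.6]
ee_rot: [-0.0, 0.747, 0.665, -0.0]
force: [0.4, -0.1, -0.8]
gripper_width: 0.212
grip_force: 58.9
```

```bash
python3 - <<'E'
from h import *
goto(555.4,253,200,-6.6)
s=capture('scene'); print(at(s,(263.3,260.8),67))
print(proj(s,[[555.4,253,78],[555.4,253,153]]))
x0,y0,x1,y1=190,220,310,310
cv2.imwrite('pics/s2.png',cv2.resize(s['pixels'][y0:y1,x0:x1],None,fx=6,fy=6,interpolation=cv2.INTER_CUBIC))
E
```

```text
t 5.55 pos [555.3 253.5 199.6] yang -6.59 tilt [-0.0003  0.0002] w 0.212 gf 58.9 F [ 0.4 -0.1 -0.8] -> shift [-0.46  0.16 -0.36] turn 0.01 q6 0.49
[556.31372652 256.72124149  67.        ]
[[263.90726783 257.35837535]
 [261.06607019 238.52188973]]
```

View pics/s2.png

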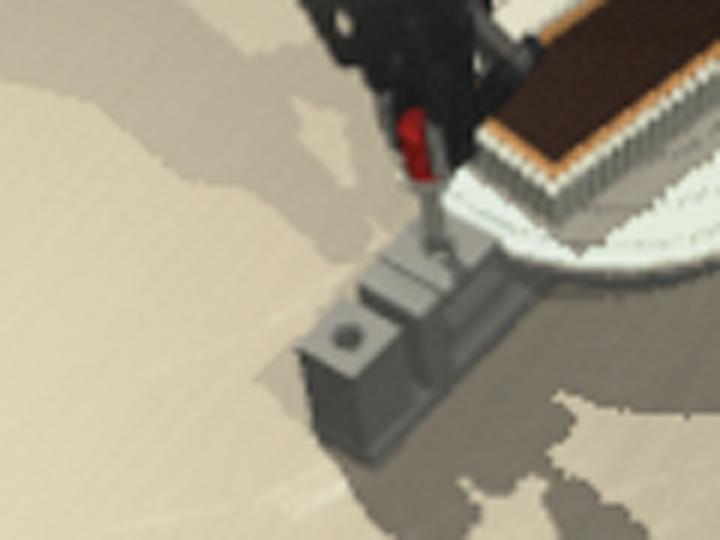

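The crop shows the pin held just over the fork hole (crop (440,247)) and the parking hole now empty at (347,336). I'll insert it gently.

Call:
step_arm(increments=[0,0,6,0,0,0,9,0,0,0,12,0,0,0,14,0,0,0,15,0,0,0,15,0])

```text
time_s: 6.2
tool_pos: [555.3, 252.9, 184.7]
ee_rot: [-0.0, 0.747, 0.665, -0.0]
force: [0.3, 0.7, -0.6]
gripper_width: 0.21
grip_force: 58.9
```

```bash
python3 - <<'E'
from h import *
goto(555.4,253,150,-6.6); print(get_state()['ft_torque'])
E
```

```text
t 6.2 pos [555.3 252.9 184.7] yang -6.63 tilt [-0.0003 -0.0001] w 0.21 gf 58.9 F [ 0.3  0.7 -0.6] -> shift [ 0.1   0.06 34.68] turn -0.03 q6 0.49
[-0.06685144  0.03267676 -0.03476427]
```

Call:
step_arm(increments=[0,0,4,0,0,0,8,0,0,0,12,0,0,0,16,0,0,0,19,0,0,0,19,0])

```text
time_s: 6.8
tool_pos: [555.1, 252.8, 165.0]
ee_rot: [-0.0, 0.747, 0.665, -0.001]
force: [-0.2, 0.2, -1.0]
gripper_width: 0.206
grip_force: 58.9
```

Call:
step_arm(increments=[0,0,4,0,0,0,8,0,0,0,11,0,0,0,13,0,0,0,13,0,0,0,13,0])

```text
time_s: 7.4
tool_pos: [555.4, 252.9, 152.9]
ee_rot: [0.0, 0.747, 0.665, -0.0]
force: [-0.3, -0.0, -0.5]
gripper_width: 0.214
grip_force: 58.9
```

```bash
python3 - <<'E'
from h import *
goto(555.4,253,150,-6.6); print(get_state()['ft_torque'])
E
```

```text
t 7.4 pos [555.4 252.9 152.9] yang -6.63 tilt [-0. -0.] w 0.214 gf 58.9 F [-0.3 -0.  -0.5] -> shift [0.07 0.01 2.9 ] turn -0.03 q6 0.49
[-0.02268909 -0.02571043  0.04675895]
```

Call:
step_arm(increments=[0,0,1,0,0,0,2,0,0,0,3,0,0,0,3.5,0,0,0,3.5,0,0,0,3.5,0])

```text
time_s: 8.0
tool_pos: [555.4, 253.0, 150.2]
ee_rot: [0.0, 0.747, 0.665, 0.0]
force: [-2.3, -1.1, 5.0]
gripper_width: 0.214
grip_force: 59.6
```

Call:
step_arm(increments=[0,0,0,0,0,0,0,0,0,0,0,0,0,0,0,0,0,0,0,0,0,0,0,0], grip=1)

```text
time_s: 8.6
tool_pos: [555.4, 252.9, 149.3]
ee_rot: [-0.0, 0.747, 0.665, -0.0]
force: [0.3, -0.6, -1.3]
gripper_width: 1.0
grip_force: 0.0
```

Call:
step_arm(increments=[0,0,-15,0,0,0,-50,0,0,0,-100,0,0,0,-140,0,0,0,-160,0,0,0,-160,0])

```text
time_s: 9.2
tool_pos: [556.0, 253.2, 315.9]
ee_rot: [0.002, 0.747, 0.665, 0.005]
force: [0.3, -0.2, 0.5]
gripper_width: 1.002
grip_force: 0.0
```

```bash
python3 - <<'E'
from h import *
goto(555.4,253,310,-6.6)
s=capture('scene'); p=capture('top')
for q,m in ((s,'scene'),(p,'top')):
    print(m,proj(q,[[555.4,253,90]]),[ (np.round(r['uv'],1),round(r['confidence'],2)) for r in find_in('lock_pin',q)[:2]])
a=s['pixels'][220:310,190:310]; b=p['pixels'][150:240,170:290]
cv2.imwrite('pics/s3.png',cv2.resize(np.vstack([a,b]),None,fx=3.3,fy=3.3,interpolation=cv2.INTER_CUBIC))
E
```

```text
t 9.2 pos [556.  253.2 315.9] yang -6.63 tilt [0.0089 0.0035] w 1.002 gf 0.0 F [ 0.3 -0.2  0.5] -> shift [-0.28 -0.58  5.93] turn -0.03 q6 0.49
scene [[263.46504132 254.43983974]] [(array([265.3, 260.2]), 0.57)]
top [[201.45176591 190.22794502]] []
```

View pics/s3.png

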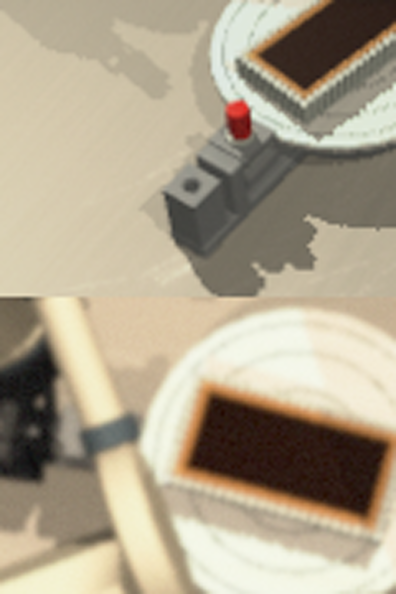

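The crop shows the pin upright in the fork, the head down on its face and the parking hole empty. Tart and disc look unmoved. Next I'll check the pin height numerically and go to the stencil.

```bash
python3 - <<'E'
from h import *
s=capture('scene'); H,S,V=cv2.split(cv2.cvtColor(s['pixels'],cv2.COLOR_BGR2HSV))
m=(((H<8)|(H>172))&(S>150)&(V>80)); r,c=np.nonzero(m[240:290,240:285]); print('red',c.mean()+240,r.mean()+240,len(r),'pred',proj(s,[[555.4,253,87]]))
print('parked before 247.01,271.13 pred',proj(s,[[562.9,316.6,87]]))
p=capture('top'); zs=lambda u,v:(400+(u+.5)/5-.5,180+(v+.5)/5-.5)
print(at(p,zs(218,312),3),at(p,zs(407,290),55))
goto(440,-409.6,310,6)
E
```

```text
red 262.11290322580646 256.0 62 pred [[263.57602965 255.17278177]]
parked before 247.01,271.13 pred [[248.30699142 270.19061179]]
[ 437.76362541 -369.0091991     3.        ] [ 444.55292724 -451.98247226   55.        ]
t 9.5 pos [555.1 252.8 307.2] yang -6.62 tilt [-0.0033 -0.0013] w 0.999 gf 0.0 F [-0.5 -0.6  0.6] -> shift [-671.27  -37.89   -1.56] turn -12.62 q6 0.49
```

Call:
step_arm(increments=[-671,-38,-2,-12.6,-671,-38,-2,-12.6,-671,-38,-2,-12.6,-671,-38,-2,-12.6,-671,-38,-2,-12.6,-671,-38,-2,-12.6,-671,-38,-2,-12.6,-671,-38,-2,-12.6,-671,-38,-2,-12.6,-671,-38,-2,-12.6,-671,-38,-2,-12.6,-671,-38,-2,-12.6,-671,-38,-2,-12.6,-671,-38,-2,-12.6,-671,-38,-2,-12.6,-671,-38,-2,-12.6,-671,-38,-2,-12.6,-671,-38,-2,-12.6])

```text
time_s: 11.3
tool_pos: [440.7, -408.0, 311.6]
ee_rot: [0.0, 0.669, 0.744, 0.0]
force: [-0.3, 0.8, -0.1]
gripper_width: 0.995
grip_force: 0.0
```

```bash
python3 - <<'E'
from h import *
goto(440.3,-410,88,6)
s=capture('scene'); a=s['pixels'][110:190,320:440]
cv2.imwrite('pics/s4.png',cv2.resize(a,None,fx=6,fy=6,interpolation=cv2.INTER_CUBIC))
E
```

```text
t 11.3 pos [ 440.7 -408.   311.6] yang 6.08 tilt [ 0.0004 -0.    ] w 0.995 gf 0.0 F [-0.3  0.8 -0.1] -> shift [ -1.96  -0.74 223.62] turn 0.08 q6 -0.91
```

View pics/s4.png

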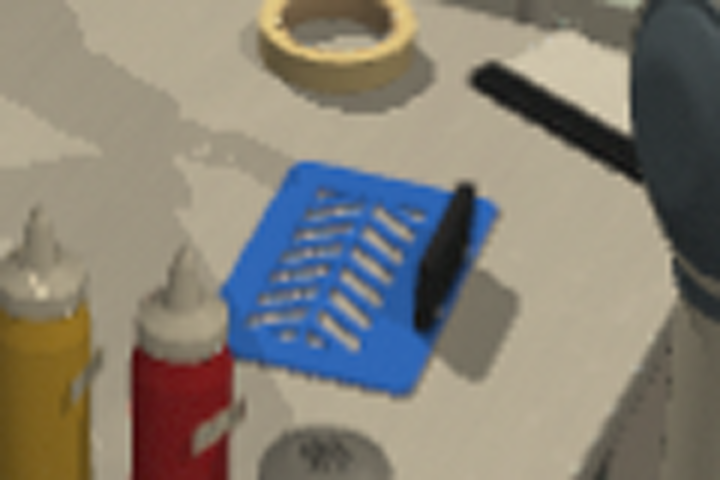

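The crop shows the stencil flat with its black grip upright on the robot-side edge, around crop (445,260). It is undisturbed, with free space on both sides for the fingers. I'll go down and grasp.

Call:
step_arm(increments=[-0.3,0,50,0,-0.3,0,100,0,-0.3,0,140,0,-0.3,0,175,0,-0.3,0,200,0,-0.3,0,214,0,-0.3,0,221,0,-0.3,0,221,0,-0.3,0,221,0])

```text
time_s: 12.25
tool_pos: [440.9, -410.0, 92.2]
ee_rot: [0.001, 0.669, 0.743, -0.0]
force: [0.2, -0.5, 0.1]
gripper_width: 1.0
grip_force: 0.0
```

```bash
python3 - <<'E'
from h import *
goto(440.3,-410,88,6)
E
```

```text
t 12.25 pos [ 440.9 -410.    92.2] yang 5.99 tilt [ 0.0019 -0.002 ] w 1.0 gf 0.0 F [ 0.2 -0.5  0.1] -> shift [ 0.05 -0.63  4.24] turn -0.01 q6 -0.91
```

Call:
step_arm(increments=[0,0,2,0,0,0,2,0,0,0,2,0,0,0,2,0,0,0,2,0,0,0,2,0,0,0,2,0,0,0,2,0,0,0,2,0,0,0,2,0,0,0,2,0], grip=-1)

```text
time_s: 13.35
tool_pos: [440.3, -409.6, 88.7]
ee_rot: [0.0, 0.669, 0.743, -0.0]
force: [-0.6, -0.9, 3.3]
gripper_width: 0.156
grip_force: 58.9
```

```bash
python3 - <<'E'
from h import *
goto(440.3,-410,330,6); print(get_state()['ft_torque'])
p=capture('top'); H,S,V=cv2.split(cv2.cvtColor(p['pixels'],cv2.COLOR_BGR2HSV))
m=((H>95)&(H<125)&(S>120)&(V>70)).astype(np.uint8); r,c=np.nonzero(m[180:260,400:510]); print(len(r),c.mean()+400,r.mean()+180)
E
```

```text
t 13.35 pos [ 440.3 -409.6   88.7] yang 5.97 tilt [ 0.0003 -0.0004] w 0.156 gf 58.9 F [-0.6 -0.9  3.3] -> shift [-4.6000e-01  2.0000e-02 -2.4135e+02] turn -0.03 q6 -0.91
[-0.0388927   0.05489215  0.01610242]
1681 446.07198096371206 216.558001189768
```

Call:
step_arm(increments=[0,0,-5,0,0,0,-15,0,0,0,-35,0,0,0,-65,0,0,0,-105,0,0,0,-145,0,0,0,-185,0,0,0,-220,0,0,0,-242,0,0,0,-255,0,0,0,-260,0,0,0,-260,0,0,0,-260,0])

```text
time_s: 14.7
tool_pos: [440.2, -409.4, 346.4]
ee_rot: [-0.001, 0.669, 0.743, 0.0]
force: [0.1, -0.1, -1.4]
gripper_width: 0.156
grip_force: 58.6
```

```bash
python3 - <<'E'
from h import *
goto(476.8,135.4,348,-15.3); print(get_state()['ft_torque'])
p=capture('top'); s=capture('scene')
cv2.imwrite('pics/p5.png',np.vstack([cv2.resize(p['pixels'][150:280,390:530],None,fx=4,fy=4,interpolation=cv2.INTER_CUBIC)]))
T=get_state()['tool_pos']; 
w=get_state()['ee_rot']; R=Ro.from_quat([w[1],w[2],w[3],w[0]]).as_matrix()
loc=lambda x,y,z:T+R@np.array([y,x+66,88.7-z])
P=[loc(*q) for q in [(58,100,3),(58,-100,3),(-75,-100,3),(-75,100,3)]]
print('pred top corners',proj(p,P).round(1).tolist()); print((proj(p,P)-[390,150])*4)
E
```

```text
t 14.7 pos [ 440.2 -409.4  346.4] yang 5.98 tilt [-0.0021  0.0021] w 0.156 gf 58.6 F [ 0.1 -0.1 -1.4] -> shift [ 5.3804e+02  9.3150e+01 -4.8000e-01] turn 21.28 q6 -0.91
[-0.04610358  0.105986    0.00608595]
pred top corners [[446.7, 178.1], [534.0, 170.0], [545.3, 230.0], [456.3, 239.8]]
[[226.72573174 112.36836481]
 [575.93711973  79.97914822]
 [621.01935865 319.99594239]
 [265.35845703 359.31590236]]
```

View pics/p5.png

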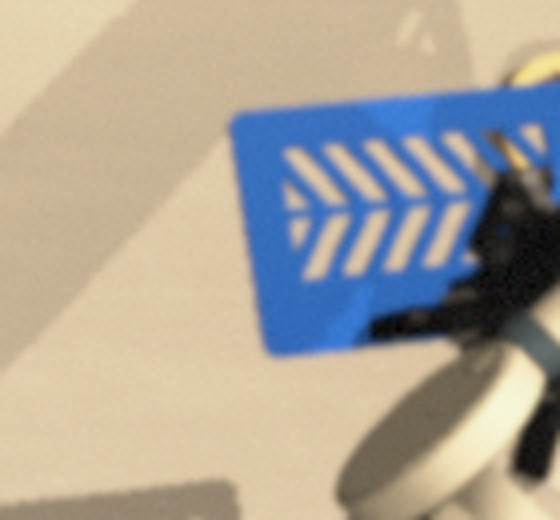

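The crop shows the stencil held level. Its left corners sit at crop (231,110) and (267,356), within about 1 px of the predicted (227,112) and (265,359). Carrying it over the row now.

Call:
step_arm(increments=[10,1.7,0,0.4,30,5.2,0,1.2,60,10.4,0,2.4,95,16.5,0,3.8,133,23,0,5.3,172,29.8,0,6.8,211,36.5,0,8.4,250,43.3,0,9.9,289,50,0,11.4,328,56.8,0,13,367,63.5,0,14.5,406,70.3,0,16.1,443,76.7,0,17.5,475,82.2,0,18.8,503,87.1,0,19.9,523,90.5,0,20.7,534,92.5,0,21.1,538,93.2,0,21.3,538,93.2,0,21.3,538,93.2,0,21.3])

```text
time_s: 16.8
tool_pos: [476.9, 134.5, 348.4]
ee_rot: [0.0, 0.795, 0.606, -0.0]
force: [0.2, 0.6, -0.8]
gripper_width: 0.155
grip_force: 58.5
```

```bash
python3 - <<'E'
from h import *
goto(476.8,135.4,179.7,-15.3); print(get_state()['ft_torque'])
E
```

```text
t 16.8 pos [476.9 134.5 348.4] yang -15.37 tilt [-0.0001 -0.0004] w 0.155 gf 58.5 F [ 0.2  0.6 -0.8] -> shift [  0.88  -0.34 168.65] turn -0.07 q6 0.47
[-0.02033648 -0.00278051 -0.00783284]
```

Call:
step_arm(increments=[0.4,0,8,0,0.4,0,25,0,0.4,0,50,0,0.4,0,75,0,0.4,0,98,0,0.4,0,115,0,0.4,0,125,0,0.4,0,128,0,0.4,0,128,0,0.4,0,128,0,0.4,0,128,0])

```text
time_s: 17.9
tool_pos: [477.4, 135.7, 221.6]
ee_rot: [0.0, 0.795, 0.606, 0.001]
force: [0.3, -0.5, -1.0]
gripper_width: 0.15
grip_force: 58.5
```

```bash
python3 - <<'E'
from h import *
goto(476.8,135.4,179.7,-15.3)
p=capture('top'); s=capture('scene')
st=get_state(); T=st['tool_pos']; w=st['ee_rot']; R=Ro.from_quat([w[1],w[2],w[3],w[0]]).as_matrix()
loc=lambda x,y,z:T+R@np.array([y,x+66,88.7-z])
P=[loc(*q) for q in [(58,100,3),(58,-100,3),(-75,-100,3),(-75,100,3)]]
a=cv2.resize(p['pixels'][150:250,180:320],None,fx=4,fy=4,interpolation=cv2.INTER_CUBIC)
b=cv2.resize(s['pixels'][180:280,220:360],None,fx=4,fy=4,interpolation=cv2.INTER_CUBIC)
for im,c,o in ((a,p,(180,150)),(b,s,(220,180))):
    for q in (proj(c,P)-o+.5)*4: cv2.drawMarker(im,tuple(int(v) for v in q),(0,255,0),0,12)
cv2.imwrite('pics/p6.png',cv2.resize(np.vstack([a,b]),None,fx=.74,fy=.74))
E
```

```text
t 17.9 pos [477.4 135.7 221.6] yang -15.33 tilt [0.0019 0.0004] w 0.15 gf 58.5 F [ 0.3 -0.5 -1. ] -> shift [-0.5  -0.6  41.87] turn -0.03 q6 0.48
```

View pics/p6.png

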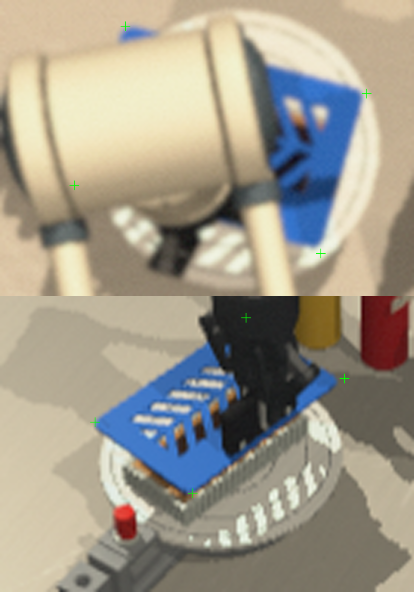

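Both crops show the stencil level over the tart, its corners within about 1 px of the predicted marks. It is aligned with the tin and the pin is well clear at the lower left. I'll lower the rest slowly.

Call:
step_arm(increments=[-0.3,-0.4,4,0,-0.3,-0.4,10,0,-0.3,-0.4,17,0,-0.3,-0.4,24,0,-0.3,-0.4,30,0,-0.3,-0.4,34,0,-0.3,-0.4,37,0,-0.3,-0.4,39,0,-0.3,-0.4,39,0,-0.3,-0.4,39,0,-0.3,-0.4,39,0,-0.3,-0.4,39,0])

```text
time_s: 19.2
tool_pos: [476.7, 135.5, 181.7]
ee_rot: [0.0, 0.795, 0.606, 0.0]
force: [0.2, 0.1, -0.8]
gripper_width: 0.159
grip_force: 58.5
```

```bash
python3 - <<'E'
from h import *
goto(476.8,135.4,180.2,-15.3)
p=capture('top'); s=capture('scene')
st=get_state(); T=st['tool_pos']; w=st['ee_rot']; R=Ro.from_quat([w[1],w[2],w[3],w[0]]).as_matrix()
print('origin',(T+R@np.array([0,66,88.7])).round(1),'want 540.5,118,91; qd',np.abs(st['joint_velocities']).max())
loc=lambda x,y,z:T+R@np.array([y,x+66,88.7-z])
P=[loc(*q) for q in [(58,100,3),(58,-100,3),(-75,-100,3),(-75,100,3)]]
yd=np.array([.264,.9646,0]);xd=np.array([.9646,-.264,0]);C=np.array([540.5,118,81])
Q=[C+a*45*xd+b*85*yd for a in(1,-1) for b in (1,-1)]
b=cv2.resize(s['pixels'][180:280,220:350],None,fx=6,fy=6,interpolation=cv2.INTER_CUBIC)
for X,col in ((P,(0,255,0)),(Q,(0,0,255))):
    for q in (proj(s,X)-(220,180)+.5)*6: cv2.drawMarker(b,tuple(int(v) for v in q),col,0,14)
cv2.imwrite('pics/p7.png',b[:600])
E
```

```text
t 19.2 pos [476.7 135.5 181.7] yang -15.33 tilt [0.0005 0.0001] w 0.159 gf 58.5 F [ 0.2  0.1 -0.8] -> shift [-0.05  0.15  1.46] turn -0.03 q6 0.48
origin [540.3 118.   92.9] want 540.5,118,91; qd 0.0014551561487514287
```

View pics/p7.png

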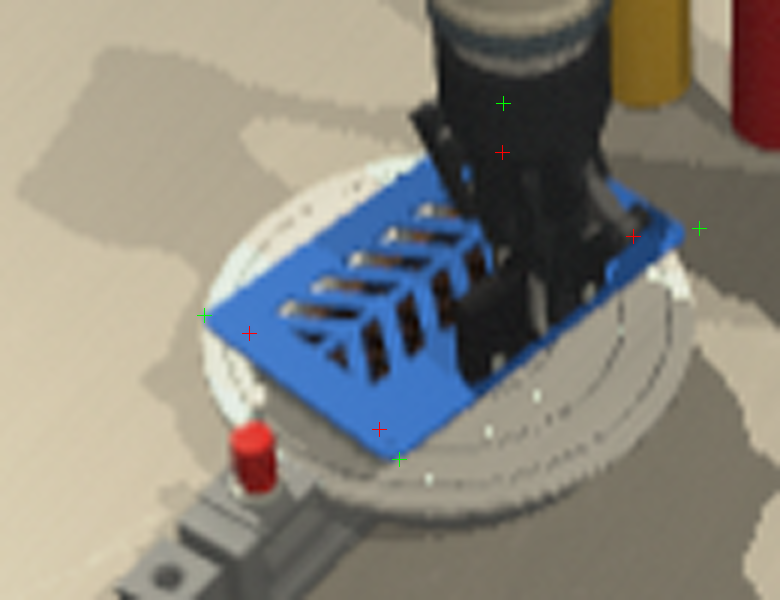

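The view shows the stencil level just above the tin, its visible corners within 1–2 px of prediction (consistent with the camera's known offset). The pin is seated in the fork at (254,455). The computed origin is (540.3, 118.0, 92.9), about 12 mm over the rim and centred, and the arm is still, so I'll hand in.

```bash
python3 -c "
from cell import *
print(sign_off())"
```

```text
the job is handed in; nothing more can be done
None
```

I handed the job in: the pin is seated in the fork and released, and the gripper is holding the stencil still, level and centred about 12 mm above the tart rim by my measurements; the judge's result was not shown.

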